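# Set up the slate counter board and hold its spring clip open

### The job

Slide the black slate board from the three-slot rack into the empty board stand, fully home in the slot, and let go of it. Then squeeze the tails of the red spring clip to take it off the cream board, and finish holding it squeezed wide open over the middle of the slate's top edge, one jaw hanging down on each side of the board and touching it nowhere, so that I can slip the price sheet in; do not let go of it. The cream board stays in its stand and everything else stays where it is.

Things in the scene. Friction and masses are not known exactly. Their poses are not given: they have to be found in the camera images.
- slate: the black slate counter board with a dark wood frame: a rigid slab 8 mm thick (its x), 100 mm wide (its y), 110 mm tall (its z), about 0.14 kg. Origin at the centre of its bottom edge, z up. Same on both faces. Starts standing in the middle slot of the rack, its bottom 24 mm deep in the slot
- slate_top (a point): centre of the slate's top edge, 110 mm above its origin
- stand: the empty board stand, fixed: wooden block with a brass strip on its long faces, 60 (x) by 130 (y) by 38 mm high, origin at the centre of its underside. One slot along y in the middle of its top: 9.6 mm wide, 103.6 mm long, 30 mm deep (floor 8 mm above the origin), mouth chamfered 3 mm. A board fully home stands on the slot floor and may lean up to about 0.05 rad
- rack: the storage rack, fixed: a wooden block 96 mm (x) by 130 mm (y) by 32 mm high with three slots along y, 30 mm apart, 10.4 mm wide, 24 mm deep (floor 8 mm above its origin, which is at the centre of its underside). The slate starts in the middle slot, the other two are empty
- cream_stand: a second stand exactly like stand, fixed, in which the cream board stands. Origin at the centre of its underside
- cream: the cream counter board with a light wood frame: 8 mm thick (x), 100 mm wide (y), 100 mm tall (z), 0.14 kg, loose in the slot of its stand. Origin at the centre of its bottom edge. It must stay in its stand
- cream_top (a point): centre of the cream board's top edge, 100 mm above its origin
- clip: the red spring clip, 0.05 kg, 38 mm wide (its y), clamped at the start on the cream board's top edge, tails up. Two halves turn about a pin along y; the origin is on the pin, at the start 24 mm above the board's edge. This body is the +x half; its z is vertical while clamped and turns 0.3 rad about y when fully squeezed, the other half as much the other way. A board can reach up between the jaws to 10 mm below the pin
- clip_arm (a joint): opening of the clip, rad: 0 when clamped on an 8 mm board, -0.2 fully shut, 0.6 fully open (jaw lips then 29 mm apart); a spring pulls it shut
- jaw_a (a point): inner lower end of the clip's +x jaw (rubber lip, 4 mm thick), 36 mm below the pin and 4 mm from the clip's middle plane when on an 8 mm board
- jaw_b (a point): the same point on the clip's -x jaw
- tail_a (a point): middle of the rubber thumb pad (26 mm wide, from 28 to 43 mm above the pin) on the outer face of the +x tail. The tails spread upward in a V, 44 mm above the pin at their tips and 43 mm apart over their backs while clamped. Pressing them together along the clip's x opens the jaws: 6 N at first, about 11 N wide open; then the tails are parallel, about 15 mm over their backs (21 mm at 0.47 rad)
- tail_b (a point): the same point on the -x tail
- cup: wide white cup with a handle, 93 by 120 by 59 mm high; bystander. Origin under its centre
- sweet_gold: gold foil star sweet, 51 by 48 by 20 mm; bystander. Origin under its centre
- sweet_green: green foil star sweet, 51 by 48 by 20 mm; bystander. Origin under its centre
- cocoa_tub: lidded tub with a brown label, 113 mm across, 94 mm high; bystander. Origin under its centre
- mug: cream-white mug, 86 by 120 by 101 mm high; bystander. Origin under its centre
- chalk_pen: white and green marker pen lying near the front right of the worktop, 135 mm long, 17 mm thick; bystander. Origin under its centre
Things that resemble listed ones, but are neither listed nor needed, are in the scene too. There is more than one size of the clip; the job needs the smallest.

How it is judged:
By the outcome, as a careful person would: the job done as asked, in the order asked, and still so for the second after the job is handed in, while the arm keeps its last pose, push and grip.
It also fails if it takes over 72 s, if anything falls off the work surface, if the arm or the gripper's body presses on something with over 40 N, if the wrist force passes 120 N, or if a joint passes its speed limit or range.

### The arm

A 6-joint arm with a two-finger parallel gripper is mounted at the origin on a cart in front of the work surface, level with it; the furniture and walls round the work are solid. World frame = base frame: x ahead of the robot, y to its left, z up, the work surface at z = 0. Lengths are in m, angles in rad, forces in N, time in s.
With the tool pointing down it reaches from about 0.425 to 0.95 m from the base axis. Payload 3.5 kg.
Tool frame: the origin (TCP) lies on the centre line of the jaws, within the pads' length; the fingertips stand 17 mm ahead of it and the grasp point (between the pads) lies 2 mm behind it; z points along the fingers, y is the line along which they close (so a half turn about z gives the same grasp; the last joint's range is limited). The gripper opens to 85 mm and grips with 20 to 120 N. Pads are 22 mm wide; open, the fingers measure 114 mm over their backs; the gripper's body (76 mm by 85 mm) begins 54 mm behind the grasp point. The pads swing forward as they close: fully open they stand 13 mm farther back than shut.
Start: joints at [-1.416, 0.286, 1.577, -0, 1.279, -0.15], TCP at [0.203, -0.644, 0.248] pointing down, gripper open.
Joint ranges: [-2.77, 2.77], [-0.9, 2.22], [0.21, 2.48], [-1.53, 4.67], [0.24, 2.81], [-2.84, 2.84]. Speed limits (rad/s): [2.79, 2.79, 3.14, 3.14, 3.14, 3.14].

### API

Orientations are given as a unit quaternion [x, y, z, w].
In Python, from plant import ctrl gives the robot as it stands. The module is installed in compiled form; this text tells all that it offers.
- The arm moves only by the tool drive_tool, never from a script. Its argument "moves" is a list of rows, each a list of 3 entries, a list of its own where there are three numbers: the turn, a rotation vector about the tool's x, y, z in rad, then the shift along the tool's x, y, z in m, then the finger opening in m, from 0 to 0.0854. A call has 1 to 5 rows; each row shifts and turns the commanded pose from where the row before left it, along the tool's axes as they then stand; what a row does not reach is not made up. A row lasts 1/8 s, in which the tool goes at most 62.5 mm and 10.7 degrees, less where a joint would pass 70% of its speed; a pose out of reach is approached as far as the arm can. A call with a gripper value outside its range is refused whole. The fingers move at their own pace and stop on an object; "grip_force" is the grip in N (left out, the last holds). Time passes only in rows, so rows that do not move let the fingers close. It gives the time, the measured TCP pose, the force, the opening and the grip force at its end, in the units of the state.
- ctrl.get_state(): the state, without advancing time (a new reading comes with each control period).
- ctrl.read_camera(name): name is "scene" or "top"; returns a dict with "image" (400x640x3 uint8, red, green, blue), "fx", "fy", "cx", "cy" (pixels), "dist" ([k1, k2, p1, p2, k3] as OpenCV has them; the pictures are not rectified), "R" (3x3) and "t" (3): a world point X has camera coordinates R X + t. Camera axes: x right, y down, z forward; pixel columns grow to the right and rows downward; lengths in m; the calibration is good to about 2 mm. A picture is of the moment at which its call begins. There is no depth.
- ctrl.sign_off(): hands the job in; it is judged then, once.
The state is a dict: "time": time; "qpos": joint angles; "dq": joint speeds; "joint_efforts": joint torques, N m; "eef_pos": TCP position; "tcp_rot": TCP orientation; "contact_force": force on the tool from outside, world axes, zero at the start; "wrist_torque": the same for the moment, N m; "opening": opening from 0.0 (shut) to 1.0 (fully open); "finger_force": force on a finger pad.
Only numpy, scipy, OpenCV 4.12 (cv2) and the standard library are available. Lean on these libraries where they do the work, as an engineer would, in place of code of your own. Each camera call takes 0.05 s, during which the arm holds its last target. There are 200 camera calls.

## Working session

There is one attempt and no reset: what is moved stays moved. The work goes in short steps, Python scripts to look and compute and a tool call to move; the robot and the scene stay as the last step left them, time stands still between calls to the robot, and variables do not carry over. Pictures are saved under pics/ and viewed, at most 10 in all, crops included, and the job is handed in when it is done.

Besides the shell and the picture viewer there is one more tool, called by a JSON object that holds its "method" and its "body". drive_tool: Moves the arm, as the interface text tells. Its arguments: {"type":"object","properties":{"moves":{"type":"array","items":{"type":"array"}},"grip_force":{"type":"number"}},"required":["moves"]}

```bash
mkdir -p pics; cat > h.py <<'E'
import numpy as np, cv2
from plant import ctrl
from scipy.spatial.transform import Rotation as Ro
def cam(n,save=None):
    c=ctrl.read_camera(n)
    np.savez('%s.npz'%n,**c)
    if save: cv2.imwrite('pics/'+save,c['image'][:,:,::-1])
    return c
def load(n): return dict(np.load('%s.npz'%n))
def K(c): return np.array([[c['fx'],0,c['cx']],[0,c['fy'],c['cy']],[0,0,1.]])
def ray(c,uv):
    p=cv2.undistortPoints(np.array([[uv]],float),K(c),np.array(c['dist']))[0,0]
    R=np.array(c['R']);o=-R.T@np.array(c['t']);d=R.T@np.array([p[0],p[1],1]);return o,d/np.linalg.norm(d)
def onz(c,uv,z):
    o,d=ray(c,uv);return o+d*(z-o[2])/d[2]
def tri(c1,u1,c2,u2):
    o1,d1=ray(c1,u1);o2,d2=ray(c2,u2)
    A=np.stack([d1,-d2],1);s=np.linalg.lstsq(A,o2-o1,rcond=None)[0]
    a=o1+s[0]*d1;b=o2+s[1]*d2;return (a+b)/2,np.linalg.norm(a-b)
def proj(c,X):
    R=np.array(c['R']);return cv2.projectPoints(np.array(X,float).reshape(-1,3),cv2.Rodrigues(R)[0],np.array(c['t'],float),K(c),np.array(c['dist']))[0][:,0]
E
python3 -c "
from h import *
for n in('scene','top'):
    c=cam(n,n+'0.png');R=c['R'];print(n,-R.T@c['t'],R[2],c['fx'])
print(ctrl.get_state())
a=cv2.imread('pics/scene0.png');b=cv2.imread('pics/top0.png')
"
```

```text
scene [-0.15973259  0.50403092  1.19698278] [ 0.51883919 -0.36369634 -0.77364777] 417.1488626098185
top [0.48411971 0.02445076 1.70101524] [ 0.05552091 -0.00288853 -0.99845335] 402.9883575204107
{'time': 0.1, 'qpos': array([-1.41596073e+00,  2.87074896e-01,  1.57804441e+00, -4.26244425e-06,
        1.27860143e+00, -1.49950869e-01]), 'dq': array([ 0.00103675, -0.00090804, -0.00336727, -0.0006261 , -0.00061877,
        0.00061072]), 'joint_efforts': array([ 9.80407094e-04, -4.07298088e+01, -2.93696791e+01, -1.29689952e-04,
        3.43130712e-03, -2.95641485e-06]), 'eef_pos': array([ 0.20253144, -0.64330816,  0.24707944]), 'tcp_rot': array([ 9.88409953e-01,  1.51804584e-01, -4.63899712e-06, -1.06403196e-03]), 'contact_force': array([ 0.33493557, -0.24103231, -0.19678038]), 'wrist_torque': array([-0.00677378, -0.02936151,  0.02919026]), 'finger_force': 0.0, 'opening': 1.0007216036978925}
```

View pics/scene0.png

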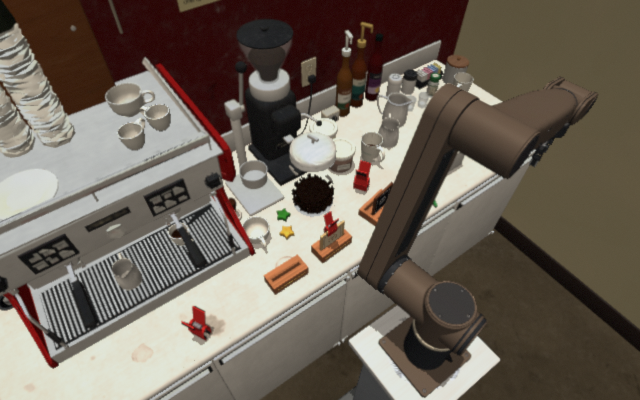

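View pics/top0.png

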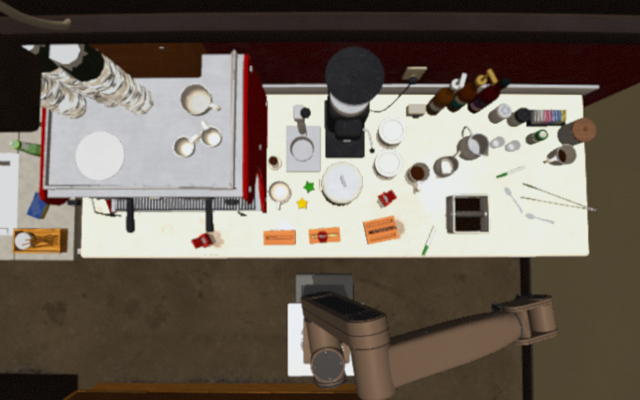

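The top view shows the empty stand at (279,237), the cream stand with a red clip at (323,236), the rack with the slate at (381,230), and other red clips at (203,241) and (387,198). The clip at (323,236) fits the description because it is the one clamped on the cream board. I'll confirm this in an enlarged crop.

```bash
python3 -c "
from h import *
a=load('scene')['image'];b=load('top')['image']
A=cv2.resize(a[150:300,250:450],(800,600),interpolation=cv2.INTER_CUBIC)
B=cv2.resize(b[185:260,250:410],(800,375),interpolation=cv2.INTER_CUBIC)
cv2.imwrite('pics/a1.png',A[:,:,::-1]);cv2.imwrite('pics/b1.png',B[:,:,::-1])
"
```

```text
(no output)
```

View pics/a1.png

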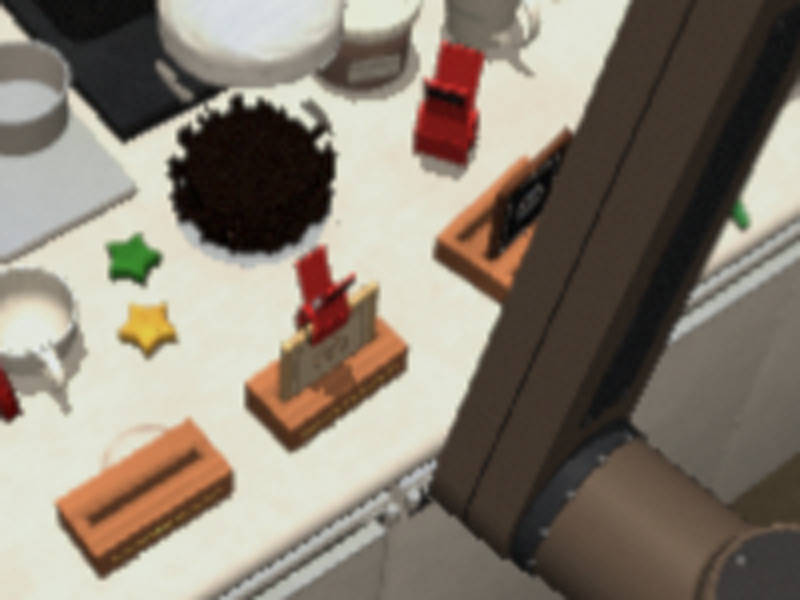

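View pics/b1.png

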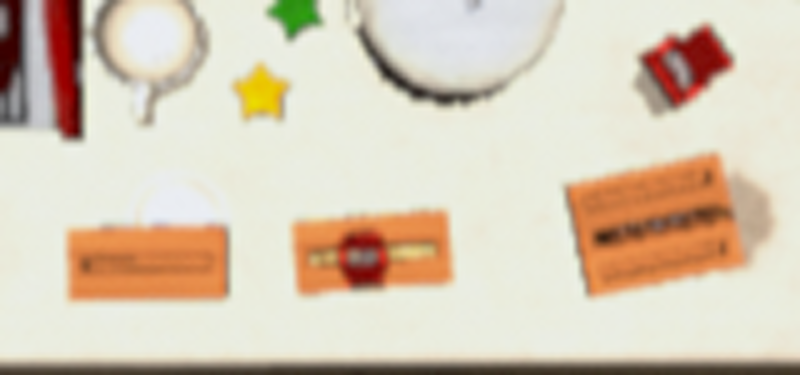

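The scene view confirms it. The small clip sits on the cream board at crop (325,300), while the lookalikes lie loose on the table and are larger. Next I'll measure the blocks.

```bash
cat > m.py <<'E'
from h import *
def blocks(n,S=6):
    c=load(n);im=c['image']
    big=cv2.resize(im,None,fx=S,fy=S,interpolation=cv2.INTER_CUBIC)
    h=cv2.cvtColor(big,cv2.COLOR_RGB2HSV)
    m=cv2.inRange(h,(4,95,90),(16,255,255))
    m=cv2.morphologyEx(m,cv2.MORPH_CLOSE,np.ones((25,25)))
    cs=cv2.findContours(m,cv2.RETR_EXTERNAL,cv2.CHAIN_APPROX_NONE)[0]
    return c,[(k[:,0].astype(float)+.5)/S-.5 for k in cs if cv2.contourArea(k)>S*S*150]
if __name__=='__main__':
    for n in('scene','top'):
        c,cs=blocks(n)
        for k in cs:
            z=0.036
            w=np.array([onz(c,p,z)[:2] for p in k[::3]],np.float32)
            r=cv2.minAreaRect(w);print(n,k.mean(0).round(1),np.round(r[0],4),np.round(r[1],4),round(r[2],1))
E
python3 m.py
```

```text
scene [285.3 274.2] [0.4213 0.1954] [0.077  0.1356] 1.2
scene [329.9 233.4] [0.4637 0.0069] [0.1438 0.1556] 3.8
scene [375.5 204.2] [ 0.4854 -0.2269] [0.0773 0.2109] 30.6
scene [458.2  60.4] [ 0.9317 -1.1592] [0.1064 0.1082] 37.9
top [315.3 338.1] [0.0137 0.0434] [0.1183 0.0445] 15.5
top [361.6 360.7] [-0.0813 -0.1455] [0.3188 0.0499] 10.1
top [430.9 350.3] [-0.0376 -0.501 ] [0.3252 0.6031] 7.7
top [536.7 320.5] [ 0.0709 -0.8738] [0.1601 0.1555] 13.1
top [201.8 240.9] [0.4079 0.5107] [0.0561 0.0743] 27.1
top [279.  237.3] [0.424  0.1916] [0.0588 0.1306] 0.3
top [ 45.1 240.5] [0.4126 1.1947] [0.1041 0.2359] 0.5
top [324.1 235. ] [0.4322 0.0059] [0.06   0.1288] 4.2
top [380.7 229.6] [ 0.4531 -0.2285] [0.0954 0.1337] 12.0
top [387.1 197.3] [ 0.5875 -0.2568] [0.0531 0.0622] 33.8
top [584.1 129.5] [ 0.8702 -1.1029] [0.1016 0.1064] 23.9
```

```bash
cat > s.py <<'E'
from h import *
c=load('top');S=6
big=cv2.resize(c['image'],None,fx=S,fy=S,interpolation=cv2.INTER_CUBIC)
def reg(mask,z,box,name):
    x0,x1,y0,y1=[v*S for v in box];mm=np.zeros_like(mask);mm[y0:y1,x0:x1]=mask[y0:y1,x0:x1]
    cs=cv2.findContours(mm,cv2.RETR_EXTERNAL,cv2.CHAIN_APPROX_NONE)[0]
    for k in sorted(cs,key=cv2.contourArea)[-3:]:
        if cv2.contourArea(k)<S*S*4: continue
        w=np.array([onz(c,(p+.5)/S-.5,z)[:2] for p in k[:,0]],np.float32);r=cv2.minAreaRect(w)
        print(name,k[:,0].mean(0)/S,np.round(r[0],4),np.round(r[1],4),round(r[2],1))
h=cv2.cvtColor(big,cv2.COLOR_RGB2HSV)
dark=(h[:,:,2]<120).astype(np.uint8)
reg(dark,0.118,(362,400,222,236),'slate')
reg(((h[:,:,2]<195)&(h[:,:,0]<25)).astype(np.uint8),0.038,(262,296,230,244),'slot')
reg(cv2.inRange(h,(18,40,120),(35,255,255)),0.108,(308,340,228,244),'cream')
reg(((h[:,:,0]<4)|(h[:,:,0]>172)).astype(np.uint8)*(h[:,:,1]>150),0.16,(308,340,222,250),'clip')
for y in range(222,238): print(c['image'][y,366:398].sum(1)//3)
E
python3 s.py
```

```text
slate [390.75       227.74333333] [ 0.4631 -0.2537] [0.0151 0.0065] 89.7
slate [371.34722222 232.25      ] [ 0.4458 -0.1776] [0.0087 0.0171] 7.8
slot [295.39161554 237.29038855] [0.4252 0.1256] [0.0041 0.054 ] 89.9
slot [273.59077381 237.79985119] [0.424  0.2135] [0.0155 0.0672] 1.3
cream [314.60582011 236.53174603] [0.4305 0.0458] [0.0079 0.0172] 3.3
cream [310.69328264 232.29467681] [0.4461 0.0612] [0.0296 0.0646] 53.0
cream [332.38695652 235.18985507] [ 0.4351 -0.0249] [0.0094 0.0336] 4.9
clip [322.94327731 236.73879552] [0.431  0.0143] [0.0311 0.0348] 89.8
[157 155 150 143 141 135 134 130 133 133 133 128 127 132 136 136 131 129
 127 130 124 125 123 126 123 124 132 140 145 161 172 171]
[144 138 132 127 132 127 127 127 131 137 136 135 134 128 131 128 124 123
 124 127 126 130 130 134 137 139 139 139 143 153 170 172]
[133 129 125 125 132 136 135 134 131 133 133 129 129 122 126 126 127 131
 135 135 139 140 140 140 138 140 138 138 138 151 168 170]
[129 129 131 126 128 131 130 128 128 130 133 128 132 130 135 137 139 140
 141 140 139 138 137 133 130 126 123 124 132 143 160 170]
[131 124 
[... 862 characters left out ...]
 147 147 148 147 143 142 141 136 141 150 162]
[134 142 118  86  69  73  86  97 108 122 129 127 131 144 146 146 148 149
 149 148 148 147 145 140 137 130 131 131 114 131 150 160]
[129 143 133 120 117 120 124 130 137 145 147 149 148 149 150 148 147 145
 143 141 144 142 140 138 134 129 129 126  99 126 149 158]
[123 141 144 145 147 148 148 148 149 150 150 150 146 146 142 139 140 141
 140 136 137 135 136 135 133 127 123 123 104 126 147 156]
[135 142 150 152 151 151 148 148 147 142 142 143 142 141 139 133 135 136
 137 133 131 125 125 122 122 124 128 134 130 139 148 152]
[146 144 153 151 146 144 140 141 141 141 138 138 138 138 136 133 127 124
 123 122 123 125 130 129 133 140 143 144 145 151 155 159]
```

```bash
cat > g.py <<'E'
from h import *
def go(p,yaw,n,p0=None,yaw0=None,tilt=False):
    """rows from the present pose to TCP p, tool down, tool-x yaw deg"""
    s=ctrl.get_state();p0=s['eef_pos'] if p0 is None else np.array(p0)
    R0=Ro.from_quat(s['tcp_rot'])
    x=Ro.from_euler('Z',yaw,degrees=True)*Ro.from_quat([1,0,0,0])
    rv=(R0.inv()*x).as_rotvec();print('pos',p0.round(4),'toolx yaw',np.degrees(np.arctan2(*R0.as_matrix()[1::-1,0])).round(2),'F',s['contact_force'].round(1),'t',round(s['time'],2),'open',round(s['opening'],3))
    d=(np.array(p)-p0)/n;R=R0
    for i in range(n):
        print((rv/n).round(3).tolist(),R.inv().apply(d).round(4).tolist()); R=R*Ro.from_rotvec(rv/n)
E
python3 -c "
from g import *
c=load('top');print(onz(c,(394.5,226.8),.118),onz(c,(368.5,231.5),.05),onz(c,(381.5,229.7),.118))
go([.453,-.229,.2],102,10)"
```

```text
[ 0.46541282 -0.27014952  0.118     ] [ 0.44596485 -0.1759749   0.05      ] [ 0.45431924 -0.21886486  0.118     ]
pos [ 0.2025 -0.6433  0.2471] toolx yaw 17.46 F [ 0.3 -0.2 -0.2] t 0.1 open 1.001
[-0.0, -0.0, -0.148] [0.0363, -0.032, 0.0048]
[-0.0, -0.0, -0.148] [0.0406, -0.0263, 0.0048]
[-0.0, -0.0, -0.148] [0.0441, -0.02, 0.0048]
[-0.0, -0.0, -0.148] [0.0465, -0.0134, 0.0048]
[-0.0, -0.0, -0.148] [0.048, -0.0064, 0.0047]
[-0.0, -0.0, -0.148] [0.0484, 0.0008, 0.0047]
[-0.0, -0.0, -0.148] [0.0478, 0.0079, 0.0047]
[-0.0, -0.0, -0.148] [0.0461, 0.0148, 0.0047]
[-0.0, -0.0, -0.148] [0.0434, 0.0214, 0.0047]
[-0.0, -0.0, -0.148] [0.0398, 0.0276, 0.0047]
```

{"method": "drive_tool", "body": {"moves": [[[0, 0, -0.148], [0.0363, -0.032, 0.005], 0.085], [[0, 0, -0.148], [0.0406, -0.0263, 0.005], 0.085], [[0, 0, -0.148], [0.0441, -0.02, 0.005], 0.085], [[0, 0, -0.148], [0.0465, -0.0134, 0.005], 0.085], [[0, 0, -0.148], [0.048, -0.0064, 0.005], 0.085]], "grip_force": 40}}

```text
time: 0.72
eef_pos: [0.3281, -0.4349, 0.2226]
tcp_rot: [0.865, 0.501, 0.0, -0.0]
contact_force: [0.5, -0.9, 0.5]
opening: 0.992
finger_force: 0.0
```

{"method": "drive_tool", "body": {"moves": [[[0, 0, -0.148], [0.0484, 0.0008, 0.005], 0.085], [[0, 0, -0.148], [0.0478, 0.0079, 0.005], 0.085], [[0, 0, -0.148], [0.0461, 0.0148, 0.005], 0.085], [[0, 0, -0.148], [0.0434, 0.0214, 0.005], 0.085], [[0, 0, -0.148], [0.0398, 0.0276, 0.005], 0.085]]}}

```text
time: 1.35
eef_pos: [0.4526, -0.2275, 0.1978]
tcp_rot: [0.626, 0.78, -0.0, -0.0]
contact_force: [-0.2, -0.4, -0.3]
opening: 0.997
finger_force: 0.0
```

```bash
python3 -c "
from g import *
c=cam('scene','scene1.png')
cv2.imwrite('pics/a2.png',cv2.resize(c['image'][110:260,300:500],(800,600),interpolation=cv2.INTER_CUBIC)[:,:,::-1])
go([.454,-.224,.102],102,3)"
```

```text
pos [ 0.4541 -0.223   0.1969] toolx yaw 102.91 F [-0.3  3.2 -0.7] t 1.4 open 0.995
[0.0, -0.002, 0.005] [-0.0005, -0.0001, 0.0316]
[0.0, -0.002, 0.005] [-0.0004, -0.0001, 0.0316]
[0.0, -0.002, 0.005] [-0.0004, -0.0001, 0.0316]
```

View pics/a2.png

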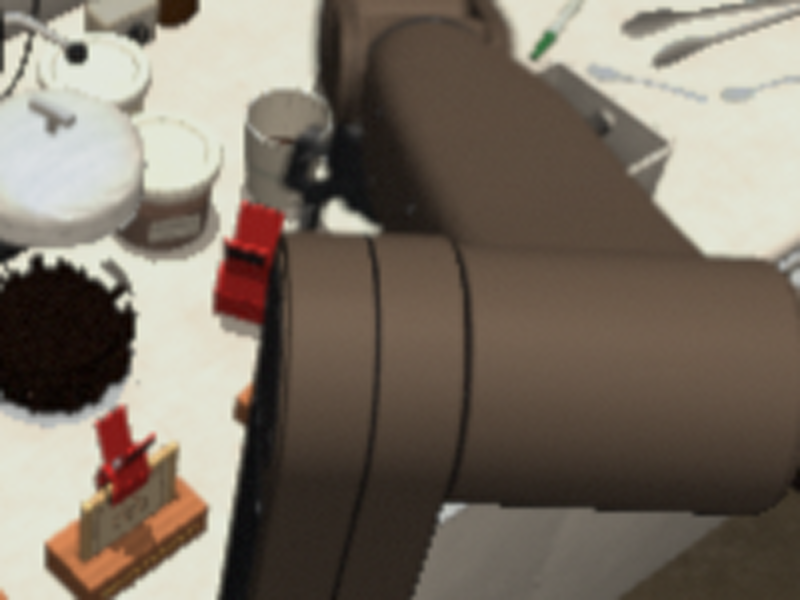

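The arm hides the rack from the scene camera; only the cream stand at crop (125,500) is visible. I'll go down on the top-view figures.

{"method": "drive_tool", "body": {"moves": [[[0, 0, 0.004], [0, 0, 0.032], 0.085], [[0, 0, 0.004], [0, 0, 0.032], 0.085], [[0, 0, 0.004], [0, 0, 0.031], 0.085], [[0, 0, 0], [0, 0, 0], 0.045], [[0, 0, 0], [0, 0, 0], 0.03]]}}

```text
time: 2.02
eef_pos: [0.4527, -0.2296, 0.1043]
tcp_rot: [0.632, 0.775, 0.0, 0.001]
contact_force: [-0.3, -0.4, 0.3]
opening: 0.597
finger_force: 0.0
```

{"method": "drive_tool", "body": {"moves": [[[0, 0, 0], [0, 0, 0], 0.02], [[0, 0, 0], [0, 0, 0], 0.015], [[0, 0, 0], [0, 0, 0], 0.01], [[0, 0, 0], [0, 0, 0], 0.006], [[0, 0, 0], [0, 0, 0], 0]]}}

```text
time: 2.65
eef_pos: [0.4538, -0.2292, 0.1041]
tcp_rot: [0.632, 0.775, 0.001, 0.002]
contact_force: [5.2, 2.0, 0.1]
opening: 0.089
finger_force: 39.2
```

{"method": "drive_tool", "body": {"moves": [[[0, 0, 0], [0, 0.001, -0.008], 0], [[0, 0, 0], [0, 0, -0.012], 0], [[0, 0, 0], [0, 0, -0.02], 0], [[0, 0, 0], [0, 0, -0.04], 0], [[0, 0, 0], [0, 0, -0.05], 0]]}}

```text
time: 3.28
eef_pos: [0.4512, -0.2283, 0.233]
tcp_rot: [0.632, 0.775, -0.001, -0.003]
contact_force: [0.5, -0.3, -3.0]
opening: 0.088
finger_force: 39.2
```

{"method": "drive_tool", "body": {"moves": [[[0, 0, 0], [0, 0, -0.04], 0], [[0, 0, 0], [0, 0, -0.03], 0], [[0, 0, 0], [0, 0, 0], 0]]}}

```text
time: 3.65
eef_pos: [0.4533, -0.2297, 0.3062]
tcp_rot: [0.632, 0.775, -0.001, 0.002]
contact_force: [0.8, 0.1, -2.0]
opening: 0.089
finger_force: 39.3
```

```bash
python3 -c "
from g import *
go([.424,.1915,.300],90.3,10)"
```

```text
pos [ 0.4533 -0.2297  0.3062] toolx yaw 101.55 F [ 0.8  0.1 -2. ] t 3.65 open 0.089
[0.0, 0.0, 0.02] [0.0419, 0.0056, 0.0005]
[0.0, 0.0, 0.02] [0.042, 0.0047, 0.0005]
[0.0, 0.0, 0.02] [0.042, 0.0039, 0.0005]
[0.0, 0.0, 0.02] [0.0421, 0.0031, 0.0005]
[0.0, 0.0, 0.02] [0.0422, 0.0023, 0.0005]
[0.0, 0.0, 0.02] [0.0422, 0.0014, 0.0005]
[0.0, 0.0, 0.02] [0.0422, 0.0006, 0.0005]
[0.0, 0.0, 0.02] [0.0422, -0.0002, 0.0006]
[0.0, 0.0, 0.02] [0.0422, -0.0011, 0.0006]
[0.0, 0.0, 0.02] [0.0422, -0.0019, 0.0006]
```

{"method": "drive_tool", "body": {"moves": [[[0, 0, 0.02], [0.042, 0.0056, 0], 0], [[0, 0, 0.02], [0.042, 0.0047, 0], 0], [[0, 0, 0.02], [0.042, 0.0039, 0], 0], [[0, 0, 0.02], [0.042, 0.0031, 0], 0], [[0, 0, 0.02], [0.042, 0.0023, 0], 0]]}}

```text
time: 4.28
eef_pos: [0.4369, -0.0172, 0.3006]
tcp_rot: [0.671, 0.742, -0.002, -0.002]
contact_force: [0.6, 0.3, -1.2]
opening: 0.085
finger_force: 39.2
```

{"method": "drive_tool", "body": {"moves": [[[0, 0, 0.02], [0.042, 0.0014, 0], 0], [[0, 0, 0.02], [0.042, 0.0006, 0], 0], [[0, 0, 0.02], [0.042, -0.0002, 0], 0], [[0, 0, 0.02], [0.042, -0.0011, 0], 0], [[0, 0, 0.02], [0.042, -0.0019, 0], 0]]}}

```text
time: 4.9
eef_pos: [0.4229, 0.1918, 0.3006]
tcp_rot: [0.707, 0.708, -0.003, -0.001]
contact_force: [0.3, -0.3, -2.4]
opening: 0.087
finger_force: 39.2
```

{"method": "drive_tool", "body": {"moves": [[[0, 0, 0], [0, 0, 0.05], 0], [[0, 0, 0], [0, 0, 0.05], 0], [[0, 0, 0], [0, 0, 0.03], 0], [[0, 0, 0], [0, 0, 0], 0], [[0, 0, 0], [0, 0, 0], 0]]}}

```text
time: 5.52
eef_pos: [0.4246, 0.191, 0.1737]
tcp_rot: [0.706, 0.708, -0.0, 0.0]
contact_force: [0.6, -0.2, -2.2]
opening: 0.09
finger_force: 39.3
```

```bash
python3 -c "
from g import *
c=cam('scene','scene2.png')
cv2.imwrite('pics/a3.png',cv2.resize(c['image'][170:320,200:400],(800,600),interpolation=cv2.INTER_CUBIC)[:,:,::-1])
go([.424,.1915,.104],90.3,3)"
```

```text
pos [0.4253 0.1912 0.1746] toolx yaw 90.11 F [ 0.5  0.  -1.6] t 5.58 open 0.086
[0.001, -0.0, -0.001] [0.0001, -0.0005, 0.0235]
[0.001, -0.0, -0.001] [0.0001, -0.0005, 0.0235]
[0.001, -0.0, -0.001] [0.0001, -0.0004, 0.0235]
```

View pics/a3.png

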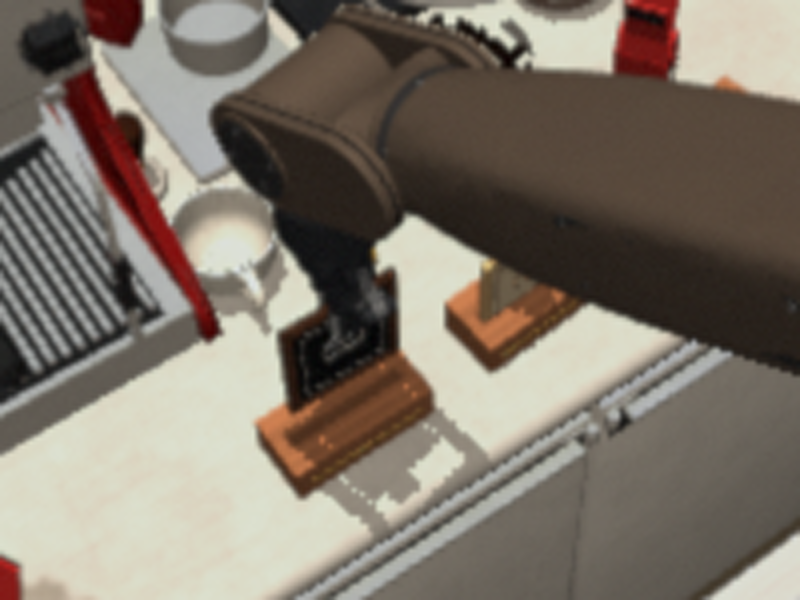

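The slate hangs over the stand, with bottom corners at full-image pixels of about (273,272) and (300,258). I'll check its y offset relative to the stand.

```bash
cat > e.py <<'E'
from h import *
from m import blocks
c=cv2.imread('pics/scene2.png')[:,:,::-1];cc=load('scene');S=6
big=cv2.resize(c,None,fx=S,fy=S,interpolation=cv2.INTER_CUBIC).astype(int)
v=big.sum(2)/3
def onx(u,x):
    o,d=ray(cc,u);return o+d*(x-o[0])/d[0]
# slate side edges at heights: scan rows for left edge, right edge
h=cv2.cvtColor(big.clip(0,255).astype(np.uint8),cv2.COLOR_RGB2HSV)
m=((v<95)).astype(np.uint8)
m[:, :262*S]=0; m[:,305*S:]=0; m[:240*S]=0; m[276*S:]=0
n,l,st,_=cv2.connectedComponentsWithStats(m)
k=1+np.argmax(st[1:,4]);P=np.argwhere(l==k)[:,::-1]
pts=((P+.5)/S-.5)
for f,nm in((P[:,1],'bot'),):
    pass
w=np.array([onx(p,.4205) for p in pts[::7]])
for z in np.arange(.075,.15,.01):
    s=w[abs(w[:,2]-z)<.003]
    if len(s): print(round(z,3),s[:,1].min().round(4),s[:,1].max().round(4))
print('bottom z',np.percentile(w[:,2],1).round(4))
# stand end edges in first scene image
c0=cv2.imread('pics/scene0.png')[:,:,::-1];cc['image']=np.ascontiguousarray(c0);np.savez('scene.npz',**cc)
_,cs=blocks('scene');b=[q for q in cs if abs(q.mean(0)[0]-285)<4][0]
ap=cv2.approxPolyDP((b*8).astype(np.int32)[:,None],24,True)[:,0]/8
for p in ap: print('corner',p,onz(cc,p,.038).round(4),onz(cc,p,0).round(4))
E
python3 e.py
```

```text
0.075 0.1453 0.2217
0.085 0.1455 0.242
0.095 0.1453 0.2452
0.105 0.1449 0.2453
0.115 0.1452 0.2433
0.125 0.1455 0.2432
0.135 0.1458 0.2434
0.145 0.1449 0.2431
bottom z -0.0253
corner [297.25 254.5 ] [0.4569 0.1296 0.038 ] [ 0.4771  0.1173 -0.    ]
corner [263.75  274.875] [0.4557 0.2571 0.038 ] [0.4758 0.249  0.    ]
corner [275.   293.25] [0.3818 0.2618 0.038 ] [0.3995 0.2539 0.    ]
corner [306.75 272.75] [0.384  0.1427 0.038 ] [0.4018 0.1309 0.    ]
corner [306.875 266.   ] [0.4037 0.1285 0.038 ] [0.4222 0.1162 0.    ]
```

{"method": "drive_tool", "body": {"moves": [[[0, 0, 0], [-0.0015, 0.0005, 0.025], 0], [[0, 0, 0], [0, 0, 0.012], 0], [[0, 0, 0], [0, 0, 0.005], 0], [[0, 0, 0], [0, 0, 0.004], 0], [[0, 0, 0], [0, 0, 0], 0]]}}

```text
time: 6.2
eef_pos: [0.4257, 0.1903, 0.1283]
tcp_rot: [0.706, 0.708, 0.001, 0.0]
contact_force: [0.5, 1.5, -0.4]
opening: 0.083
finger_force: 39.6
```

{"method": "drive_tool", "body": {"moves": [[[0, 0, 0], [0.0007, 0, 0.003], 0], [[0, 0, 0], [0, 0, 0.003], 0], [[0, 0, 0], [0, 0, 0.003], 0], [[0, 0, 0], [0, 0, 0], 0]]}}

```text
time: 6.7
eef_pos: [0.4255, 0.1904, 0.1182]
tcp_rot: [0.706, 0.708, 0.001, 0.0]
contact_force: [1.9, 1.7, -3.8]
opening: 0.087
finger_force: 39.2
```

{"method": "drive_tool", "body": {"moves": [[[0, 0, 0], [0.0005, 0.0005, 0.004], 0], [[0, 0, 0], [0, 0, 0.004], 0], [[0, 0, 0], [0, 0, 0.003], 0], [[0, 0, 0], [0, 0, 0.002], 0], [[0, 0, 0], [0, 0, 0], 0]]}}

```text
time: 7.32
eef_pos: [0.4256, 0.1907, 0.105]
tcp_rot: [0.706, 0.708, 0.0, 0.0]
contact_force: [2.9, 0.4, -3.2]
opening: 0.086
finger_force: 39.2
```

{"method": "drive_tool", "body": {"moves": [[[0, 0, 0], [0, 0.001, 0.001], 0], [[0, 0, 0], [0, 0, 0.001], 0], [[0, 0, 0], [0, 0, 0], 0]]}}

```text
time: 7.7
eef_pos: [0.4263, 0.1909, 0.1041]
tcp_rot: [0.706, 0.708, -0.001, -0.001]
contact_force: [-1.6, 0.4, 4.9]
opening: 0.089
finger_force: 40.6
```

It has reached the slot floor, with +5 N up. I'll release and raise the arm.

{"method": "drive_tool", "body": {"moves": [[[0, 0, 0], [0, 0, 0], 0.02], [[0, 0, 0], [0, 0, 0], 0.085], [[0, 0, 0], [0, 0, 0], 0.085], [[0, 0, 0], [0, 0, -0.04], 0.085], [[0, 0, 0], [0, 0, -0.06], 0.085]]}}

```text
time: 8.32
eef_pos: [0.4247, 0.1904, 0.202]
tcp_rot: [0.707, 0.708, -0.003, -0.002]
contact_force: [1.3, 1.7, 0.2]
opening: 0.993
finger_force: 0.0
```

{"method": "drive_tool", "body": {"moves": [[[0, 0, 0], [-0.02, 0, -0.05], 0.085], [[0, 0, 0], [-0.05, 0, -0.02], 0.085], [[0, 0, 0], [-0.06, 0, 0], 0.085], [[0, 0, 0], [-0.05, 0, 0], 0.085], [[0, 0, 0], [0, 0, 0], 0.085]]}}

```text
time: 8.95
eef_pos: [0.4267, 0.0082, 0.2733]
tcp_rot: [0.708, 0.706, -0.0, 0.0]
contact_force: [0.2, -0.1, -0.1]
opening: 0.997
finger_force: 0.0
```

```bash
cat > f.py <<'E'
from h import *
S=6
C=[]
for n in('scene','top'):
    c=cam(n,n+'3.png');C.append(c)
A=cv2.resize(C[0]['image'][190:300,240:380],(800,628)[:2],interpolation=cv2.INTER_CUBIC)[:590]
cv2.imwrite('pics/a4.png',A[:,:,::-1])
from g import go
go([.4315,.013,.170],94.2,4)
E
python3 f.py
```

```text
pos [0.4267 0.0106 0.2731] toolx yaw 90.01 F [0.6 0.4 0.1] t 9.05 open 0.997
[-0.0, -0.0, -0.018] [0.0006, 0.0012, 0.0258]
[-0.0, -0.0, -0.018] [0.0006, 0.0012, 0.0258]
[-0.0, -0.0, -0.018] [0.0005, 0.0012, 0.0258]
[-0.0, -0.0, -0.018] [0.0005, 0.0012, 0.0258]
```

View pics/a4.png

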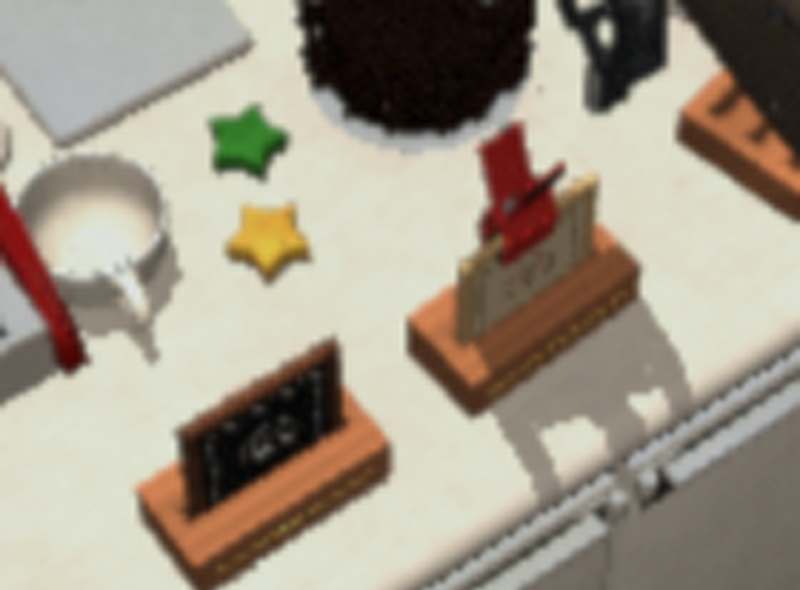

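The slate stands home at crop (265,440), and the clip is at crop (525,200) on the cream board. The rack and the other things look undisturbed. Next is the clip's y.

```bash
cat > k.py <<'E'
from h import *
c=load('scene');S=6
big=cv2.resize(c['image'],None,fx=S,fy=S,interpolation=cv2.INTER_CUBIC)
h=cv2.cvtColor(big,cv2.COLOR_RGB2HSV)
def onx(u,x):
    o,d=ray(c,u);return o+d*(x-o[0])/d[0]
m=(((h[:,:,0]<5)|(h[:,:,0]>170))&(h[:,:,1]>140)).astype(np.uint8);mm=0*m;mm[205*S:245*S,318*S:342*S]=m[205*S:245*S,318*S:342*S]
P=np.argwhere(mm)[:,::-1];P=(P+.5)/S-.5
for x in (.422,.412):
    w=np.array([onx(p,x) for p in P[::5]])
    for z in np.arange(.09,.19,.008):
        s=w[abs(w[:,2]-z)<.003]
        if len(s)>3: print(x,z.round(3),s[:,1].min().round(4),s[:,1].max().round(4))
m=cv2.inRange(h,(12,35,90),(32,150,255));mm=0*m;mm[205*S:255*S,318*S:347*S]=m[205*S:255*S,318*S:347*S]
P=np.argwhere(h[:,:,0]>=0)[:1]
for u in((240+470/5.714,190+268/5.709),(240+592/5.714,190+182/5.709)): print('cream top',onz(c,u,.108))
E
python3 k.py
```

```text
0.422 0.106 0.0103 0.034
0.422 0.114 0.002 0.0355
0.422 0.122 -0.0003 0.0344
0.422 0.13 -0.0 0.0341
0.422 0.138 0.0031 0.0376
0.422 0.146 0.0036 0.048
0.422 0.154 0.0079 0.0495
0.422 0.162 0.0071 0.0466
0.422 0.17 0.0144 0.0425
0.422 0.178 0.0205 0.0432
0.422 0.186 0.0228 0.0455
0.412 0.13 0.0112 0.0435
0.412 0.138 0.0089 0.043
0.412 0.146 0.0085 0.0422
0.412 0.154 0.0109 0.043
0.412 0.162 0.0122 0.0558
0.412 0.17 0.0137 0.0573
0.412 0.178 0.0156 0.0568
0.412 0.186 0.0228 0.0515
cream top [0.42765993 0.05195235 0.108     ]
cream top [ 0.43510804 -0.03899297  0.108     ]
```

```bash
python3 -c "
from g import go
go([.432,.015,.168],94.2,4)"
```

```text
pos [0.4267 0.0106 0.2731] toolx yaw 90.01 F [0.6 0.4 0.1] t 9.05 open 0.997
[-0.0, -0.0, -0.018] [0.0011, 0.0013, 0.0263]
[-0.0, -0.0, -0.018] [0.0011, 0.0014, 0.0263]
[-0.0, -0.0, -0.018] [0.001, 0.0014, 0.0263]
[-0.0, -0.0, -0.018] [0.001, 0.0014, 0.0263]
```

{"method": "drive_tool", "body": {"moves": [[[0, 0, -0.018], [0.001, 0.0013, 0.026], 0.085], [[0, 0, -0.018], [0.001, 0.0014, 0.026], 0.085], [[0, 0, -0.018], [0.001, 0.0014, 0.026], 0.085], [[0, 0, -0.018], [0.001, 0.0014, 0.027], 0.085], [[0, 0, 0], [0, 0, 0], 0.085]], "grip_force": 30}}

```text
time: 9.68
eef_pos: [0.4305, 0.0167, 0.166]
tcp_rot: [0.68, 0.734, -0.001, -0.003]
contact_force: [0.9, -0.5, -0.3]
opening: 0.994
finger_force: 0.0
```

{"method": "drive_tool", "body": {"moves": [[[0, 0, 0], [0, 0, 0], 0.055], [[0, 0, 0], [0, 0, 0], 0.047], [[0, 0, 0], [0, 0, 0], 0.042], [[0, 0, 0], [0, 0, 0], 0.04]]}}

```text
time: 10.18
eef_pos: [0.4324, 0.015, 0.1688]
tcp_rot: [0.681, 0.733, 0.0, 0.0]
contact_force: [-0.5, -0.2, 0.3]
opening: 0.471
finger_force: 6.0
```

{"method": "drive_tool", "body": {"moves": [[[0, 0, 0], [0, 0, 0], 0.033], [[0, 0, 0], [0, 0, 0], 0.026], [[0, 0, 0], [0, 0, 0], 0.02], [[0, 0, 0], [0, 0, 0], 0.015], [[0, 0, 0], [0, 0, 0], 0.012]]}}

```text
time: 10.8
eef_pos: [0.4322, 0.015, 0.1683]
tcp_rot: [0.68, 0.733, -0.0, -0.0]
contact_force: [-0.6, -0.1, -0.4]
opening: 0.18
finger_force: 29.3
```

{"method": "drive_tool", "body": {"moves": [[[0, 0, 0], [0, 0, 0], 0.01], [[0, 0, 0], [0, 0, 0], 0.01], [[0, 0, 0], [0, 0, 0], 0.01]]}}

```text
time: 11.18
eef_pos: [0.4323, 0.015, 0.1684]
tcp_rot: [0.68, 0.733, 0.0, 0.0]
contact_force: [0.6, 0.0, -0.7]
opening: 0.183
finger_force: 29.3
```

Fully squeezed at 15.5 mm. I'll lift slowly.

{"method": "drive_tool", "body": {"moves": [[[0, 0, 0], [0, 0, -0.005], 0.01], [[0, 0, 0], [0, 0, -0.01], 0.01], [[0, 0, 0], [0, 0, -0.015], 0.01], [[0, 0, 0], [0, 0, -0.02], 0.01], [[0, 0, 0], [0, 0, -0.02], 0.01]]}}

```text
time: 11.8
eef_pos: [0.4325, 0.015, 0.2402]
tcp_rot: [0.68, 0.733, 0.0, 0.001]
contact_force: [0.1, 0.4, -0.1]
opening: 0.184
finger_force: 29.3
```

```bash
python3 -c "
from g import *
c=cam('scene','scene4.png')
cv2.imwrite('pics/a5.png',cv2.resize(c['image'][150:270,260:420],(800,600),interpolation=cv2.INTER_CUBIC)[:,:,::-1])
go([.4255,.1925,.240],90.3,5)
"
```

```text
pos [0.434  0.0147 0.2434] toolx yaw 94.25 F [0.2 0.5 1.7] t 11.85 open 0.187
[0.001, 0.0, 0.014] [0.0356, 0.0009, 0.0006]
[0.001, 0.0, 0.014] [0.0356, 0.0004, 0.0006]
[0.001, 0.0, 0.014] [0.0356, -0.0001, 0.0006]
[0.001, 0.0, 0.014] [0.0356, -0.0005, 0.0007]
[0.001, 0.0, 0.014] [0.0356, -0.001, 0.0007]
```

View pics/a5.png

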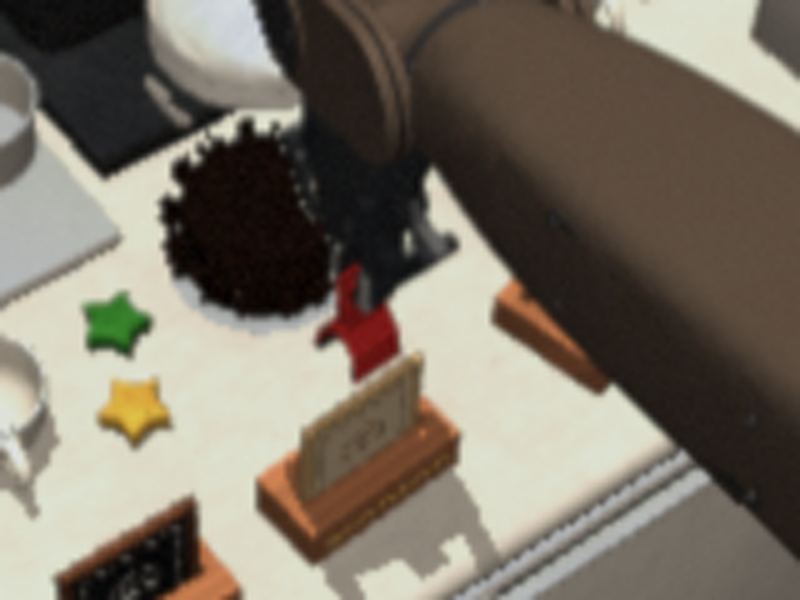

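The clip is off and open, with a jaw lip at crop (355,380), and the cream board is still in its stand. I'll move over the slate.

{"method": "drive_tool", "body": {"moves": [[[0, 0, 0.014], [0.0356, 0.0009, 0], 0.01], [[0, 0, 0.014], [0.0356, 0.0004, 0], 0.01], [[0, 0, 0.014], [0.0356, 0, 0], 0.01], [[0, 0, 0.014], [0.0356, -0.0005, 0], 0.01], [[0, 0, 0.014], [0.0356, -0.001, 0], 0.01]]}}

```text
time: 12.48
eef_pos: [0.4239, 0.1941, 0.239]
tcp_rot: [0.706, 0.708, 0.001, 0.0]
contact_force: [0.5, -0.4, -0.0]
opening: 0.181
finger_force: 29.3
```

{"method": "drive_tool", "body": {"moves": [[[0, 0, 0], [0, 0, 0.01], 0.01], [[0, 0, 0], [0, 0, 0], 0.01], [[0, 0, 0], [0, 0, 0], 0.01]]}}

```text
time: 12.85
eef_pos: [0.424, 0.192, 0.2283]
tcp_rot: [0.706, 0.708, -0.0, 0.0]
contact_force: [0.7, -0.6, 0.2]
opening: 0.182
finger_force: 29.3
```

```bash
cat > q.py <<'E'
from g import *
c=cam('scene','scene5.png')
cv2.imwrite('pics/a6.png',cv2.resize(c['image'][195:295,230:350],(720,600),interpolation=cv2.INTER_CUBIC)[:,:,::-1])
go([.426,.193,.173],90.3,3)
def onx(u,x):
    o,d=ray(c,u);return o+d*(x-o[0])/d[0]
S=6;big=cv2.resize(c['image'],None,fx=S,fy=S,interpolation=cv2.INTER_CUBIC)
h=cv2.cvtColor(big,cv2.COLOR_RGB2HSV)
m=(((h[:,:,0]<5)|(h[:,:,0]>170))&(h[:,:,1]>140)&(h[:,:,2]>70)).astype(np.uint8);mm=0*m;mm[215*S:280*S,268*S:310*S]=1;m*=mm
P=np.argwhere(m)[:,::-1];P=(P+.5)/S-.5
w=np.array([onx(p,.410) for p in P[::5]])
for z in np.arange(.09,.25,.006):
    s=w[abs(w[:,2]-z)<.003]
    if len(s)>3: print(z.round(3),s[:,1].min().round(4),s[:,1].max().round(4))
p=proj(c,[[.422,.143,.118],[.422,.243,.118],[.43,.243,.118],[.422,.193,.118]]);print(((p-[230,195])*6).round(0).tolist())
E
python3 q.py
```

```text
pos [0.4241 0.1921 0.2285] toolx yaw 90.15 F [ 0.2  0.  -0.7] t 12.9 open 0.181
[0.0, 0.0, -0.001] [0.0003, 0.0006, 0.0185]
[0.0, 0.0, -0.001] [0.0003, 0.0006, 0.0185]
[0.0, 0.0, -0.001] [0.0003, 0.0006, 0.0185]
0.144 0.1722 0.2061
0.15 0.1714 0.2086
0.156 0.1729 0.2082
0.162 0.1739 0.2079
0.168 0.1751 0.2084
0.174 0.1755 0.2088
0.18 0.1759 0.2096
0.186 0.1774 0.2104
0.192 0.1787 0.2118
0.198 0.1796 0.2142
0.204 0.182 0.2155
0.21 0.1834 0.2179
0.216 0.2021 0.2238
0.222 0.2055 0.222
0.228 0.2063 0.2156
0.234 0.2092 0.2147
0.24 0.2101 0.2141
0.246 0.2074 0.2142
[[415.0, 334.0], [247.0, 434.0], [239.0, 422.0], [333.0, 383.0]]
```

View pics/a6.png

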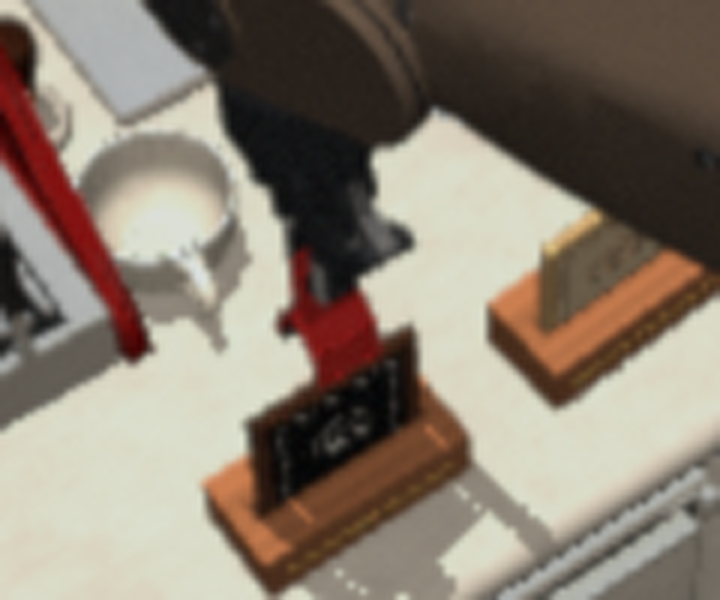

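{"method": "drive_tool", "body": {"moves": [[[0, 0, 0], [0.001, 0.002, 0.01], 0.01], [[0, 0, 0], [0.0005, 0, 0.014], 0.01], [[0, 0, 0], [0, 0, 0.014], 0.01], [[0, 0, 0], [0, 0, 0.014], 0.01], [[0, 0, 0], [0, 0, 0], 0.01]]}}

```text
time: 13.52
eef_pos: [0.4247, 0.1941, 0.1743]
tcp_rot: [0.706, 0.709, -0.002, -0.001]
contact_force: [0.5, 1.2, 0.3]
opening: 0.177
finger_force: 29.3
```

{"method": "drive_tool", "body": {"moves": [[[0, 0, 0], [0, 0, 0], 0.01], [[0, 0, 0], [0, 0, 0], 0.01]]}}

```text
time: 13.78
eef_pos: [0.4263, 0.1945, 0.177]
tcp_rot: [0.706, 0.709, 0.001, 0.0]
contact_force: [-0.6, 1.3, 0.5]
opening: 0.18
finger_force: 29.3
```

```bash
sed -i 's/scene5/scene6/;s/a6.png/a7.png/;s/195:295,230:350/215:275,250:330/;s/(720,600)/(800,600)/;s/np.arange(.09,.25/np.arange(.07,.15/' q.py; python3 q.py
```

```text
pos [0.4263 0.1945 0.1771] toolx yaw 90.23 F [-0.5 -0.8  0.2] t 13.82 open 0.182
[0.0, -0.0, -0.0] [-0.0005, -0.0001, 0.0014]
[0.0, -0.0, -0.0] [-0.0005, -0.0001, 0.0014]
[0.0, -0.0, -0.0] [-0.0005, -0.0001, 0.0014]
0.1 0.1759 0.2114
0.106 0.1756 0.2128
0.112 0.1761 0.2142
0.118 0.177 0.2145
0.124 0.1772 0.2144
0.13 0.177 0.2153
0.136 0.1768 0.2176
0.142 0.1778 0.2178
0.148 0.1793 0.2182
[[415.0, 334.0], [247.0, 434.0], [239.0, 422.0], [333.0, 383.0]]
```

View pics/a7.png

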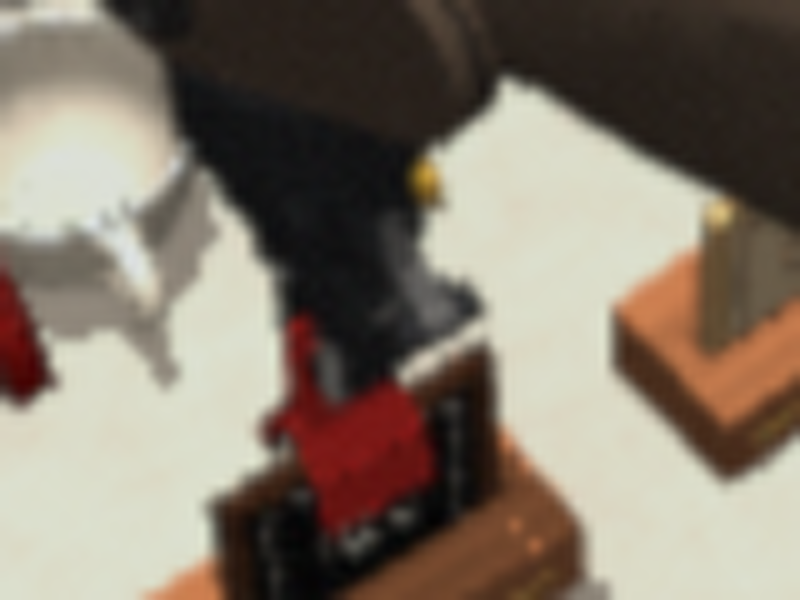

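The near jaw hangs in front of the slate, lip at crop (325,530), below the board's top edge, with no contact force. It is centred to about 1.5 mm, so I'll trim that and settle.

{"method": "drive_tool", "body": {"moves": [[[0, 0, 0], [-0.0015, 0, 0.001], 0.01], [[0, 0, 0], [0, 0, 0], 0.01], [[0, 0, 0], [0, 0, 0], 0.01], [[0, 0, 0], [0, 0, 0], 0.01], [[0, 0, 0], [0, 0, 0], 0.01]]}}

```text
time: 14.45
eef_pos: [0.4259, 0.1929, 0.1753]
tcp_rot: [0.706, 0.709, 0.0, 0.0]
contact_force: [-0.9, 0.0, -0.3]
opening: 0.178
finger_force: 29.3
```

```bash
python3 -c "
from h import *
s=ctrl.get_state();print(s['eef_pos'],s['contact_force'],s['opening'])
print(ctrl.sign_off())"
```

```text
[0.42585951 0.19288394 0.17533826] [-0.92655295  0.00884011 -0.30475383] 0.17833831821593735
the job is handed in; nothing more can be done
None
```

The job is handed in at 14.5 s: the slate is home in the stand and released, and the red clip is held fully squeezed over the middle of its top edge with about zero contact force; the far jaw was out of the camera's view, so its clearance is inferred.

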